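Put the nails away in the green drawer

TASK

Pull the green-fronted drawer out all the way to its stop, lay the box of nails flat in it, lid up, setting it down gently rather than dropping it, and then push the drawer fully shut without slamming it. Leave the red drawer, the tools and everything else on the bench as they are.

Things in the scene. Friction and masses are not known exactly. Their poses are not given: they have to be found in the camera images.
- green_drawer (a joint): How far the drawer with the green front is out, in m: 0 shut (front panel against the carcass), 0.150 at its stop. It starts 0 to 15 mm out, slides with about 2 N of friction towards the unit's front (its -x) and stays where it is left; no spring, no latch.
- green_handle (a point): Centre of the green drawer's handle bar: steel, 12 mm thick, 90 mm long, level along y, its centre line 46 mm in front of the front panel (clear gap 40 mm, open from above), ends bent back to the panel; 24 mm below the unit's top, 106 mm above the bench. x points from the unit's front into it, z up; the drawer comes out along -x. Moves with the drawer.
- green_floor (a point): Centre of the green drawer's inner floor (top face), 57 mm above the bench; moves with the drawer; axes as green_handle. Open plywood tray: inside 176 mm (x) by 140 mm (y), walls 5 mm thick rising 51 mm above the inner floor; green front panel 15 mm thick, 166 mm wide, rising 61 mm. At its stop the floor is open from above from x = -88 mm (front wall) to +57 mm (edge of the carcass).
- red_drawer (a joint): How far the drawer with the red front is out, in m: 0 shut (front panel against the carcass), 0.150 at its stop. It starts 0 to 15 mm out, slides with about 2 N of friction towards the unit's front (its -x) and stays where it is left; no spring, no latch. Must stay as it is.
- red_handle (a point): Centre of the red drawer's handle bar: steel, 12 mm thick, 90 mm long, level along y, its centre line 46 mm in front of the front panel (clear gap 40 mm, open from above), ends bent back to the panel; 24 mm below the unit's top, 106 mm above the bench. x points from the unit's front into it, z up; the drawer comes out along -x. Moves with the drawer.
- green_unit: Blue steel drawer unit with the green drawer front; 220 mm deep (x), 170 mm wide (y), 130 mm high, fixed to the bench; origin under its centre, its front faces -x. A broad green stripe marks the front half of its top. Small dummy amber drawers below the sliding drawer do not move. It stands left or right of its red twin, by chance.
- red_unit: Same unit with the red drawer front and a red stripe on its top. Fixed to the bench.
- nail_box_center (a point): Centre (half-way up) of the box of nails: closed grey plastic case with yellow lid and black rim, 110 mm along its x, 58 mm along its y, 44 mm high, 0.25 to 0.5 kg, lying flat on the bench to the left or the right; z up.
- nail_box: The same box of nails; origin at the centre of its underside.
- sanding_block: Sanding block: cork pad with dark wooden grip, 110 x 60 x 42 mm; origin under its centre. Bystander; it lies on the other side of the bench from the box of nails, which side being chance.
- offcut: Flat pale wood offcut, 170 x 40 x 12 mm, lying on the bench in front of the drawer units, long axis its x; the drawers pass 40 mm above it. Origin under its centre. Bystander.
- hammer: Hammer 300 mm long lying on the bench at the robot's left, about along y. Bystander.
- screw_jar: Glass jar with steel cap, 52 mm across, 70 mm high, standing on the red unit's top. Origin under its centre. Bystander.
- tape_measure: Yellow tape measure lying flat, 75 x 70 x 40 mm, far left. Origin under its centre. Bystander.
Mind the look-alikes: they are no part of the job. What is shaped like the nail_box but blue or turquoise is not meant.

How it is judged:
On the way, in this order (a step that is already met when the one before it is completed fails the run):
1. the green drawer is pulled out to its stop (value of joint green_drawer above 0.144 m), for 0.2 s.
2. the box of nails lies flat on the floor of the open green drawer, lid up, let go and at rest (x of nail_box_center in the frame of green_floor between -0.09 and 0.09 m and y of nail_box_center in the frame of green_floor between -0.072 and 0.072 m and z of nail_box_center in the frame of green_floor between 0.012 and 0.03 m and angle between nail_box_center's own z axis and vertical below 0.2 rad and contact force between the fingers and nail_box below 0.1 N and linear speed of nail_box below 0.02 m/s and value of joint green_drawer above 0.1 m), for 0.2 s.
At the end, for the whole second after the job is handed in: The green drawer is shut to within 5 mm and the box of nails lies flat (within 0.2 rad) and lid up on its floor, at rest (value of joint green_drawer below 0.005 m and x of nail_box_center in the frame of green_floor between -0.09 and 0.09 m and y of nail_box_center in the frame of green_floor between -0.072 and 0.072 m and z of nail_box_center in the frame of green_floor between 0.012 and 0.03 m and angle between nail_box_center's own z axis and vertical below 0.2 rad and linear speed of nail_box below 0.02 m/s); the robot touches nothing.
It fails at once if the box of nails is dropped (free fall of about 20 mm) or flung about: faster than 0.6 m/s while not held (contact force between the fingers and nail_box below 0.1 N and linear speed of nail_box above 0.6 m/s).
It fails at once if the green drawer is slammed or yanked: faster than 0.5 m/s (velocity of joint green_drawer above 0.5 m/s or velocity of joint green_drawer below -0.5 m/s).
It fails at once if the red drawer is pulled out (past 25 mm) (value of joint red_drawer above 0.025 m).
It fails at once if another thing on the bench is moved by more than 40 mm (distance of any of sanding_block, offcut, hammer, screw_jar, tape_measure from where it was at the start of the episode above 0.04 m).
It also fails if it takes over 72 s, if anything falls off the work surface, if the arm or the gripper's body presses on something with over 40 N, if the wrist force passes 120 N, or if a joint passes its speed limit or range.

ROBOT

A 6-joint arm with a two-finger parallel gripper is mounted at the origin on the work surface. World frame = base frame: x ahead of the robot, y to its left, z up, the work surface at z = 0. Lengths are in m, angles in rad, forces in N, time in s.
With the tool pointing down it reaches from about 0.275 to 0.75 m from the base axis. Payload 10.2 kg.
Tool frame: the origin (TCP) lies midway between the tips of the shut fingers; the grasp point (between the pads) lies 19 mm behind it; z points along the fingers, y is the line along which they close (so a half turn about z gives the same grasp; the last joint's range is limited). The gripper opens to 88 mm and grips with 3 to 60 N. Pads are 18 mm wide; open, the fingers measure 123 mm over their backs; the gripper's body (75 mm by 187 mm) begins 45 mm behind the grasp point.
Start: joints at [0.99, 0.313, 1.498, -0, 1.331, -0.223], TCP at [0.184, 0.492, 0.239] pointing down, gripper open.
Joint ranges: [-2.94, 2.94], [-0.97, 2.17], [0.19, 2.56], [-1.23, 4.37], [0.02, 3.11], [-2.88, 2.88]. Speed limits (rad/s): [2.39, 2.39, 3.01, 3.14, 3.14, 3.14].

INTERFACE

Orientations are given as a unit quaternion [x, y, z, w].
In Python, from plant import env gives the robot as it stands.
- The arm moves only by the shell command python3 -m pendant 'ROWS' [FORCE]. ROWS is JSON, a list of rows, each an object of numbers: "tx", "ty", "tz": the shift along the tool's x, y, z in m; "yaw": the turn about the tool's z in degrees; "hand": the opening, from -1 (shut) to 1 (fully open). A call has 1 to 8 rows; each row is the pose to reach, as a shift and turn from the pose commanded when the call began, along the tool's axes at that moment; what a row does not reach only later rows make up. A row lasts 1/8 s, in which the tool goes at most 62.5 mm and 10.7 degrees, less where a joint would pass 70% of its speed; a pose out of reach is approached as far as the arm can. A call with a gripper value outside its range is refused whole. The fingers move at their own pace and stop on an object; FORCE is the grip in N (left out, the last holds). Time passes only in rows, so rows that repeat a pose let the fingers close. It gives the time, the measured TCP pose, the force, the opening and the grip force at its end, in the units of the state.
- env.state(): the state, without advancing time (a new reading comes with each control period).
- env.get_image(name): name is "scene" or "side" or "wrist"; returns the picture (420x560x3 uint8, blue, green, red); there is no depth.
- env.camera_info(name): a dict with "fx", "fy", "cx", "cy" (pixels), "k1" (the pictures are not rectified: a ray, as slopes to the right and down, at radius r is drawn at 1 + k1 r^2 times it, then the intrinsics apply), "world_from_camera" (4x4, takes a point from camera to world coordinates); the wrist camera has in their place "hand_eye" (4x4, takes a point from camera to tool coordinates, whose origin is the TCP and whose axes are the flange's). Camera axes: x right, y up, looking along -z (the intrinsics and any distortion apply to the point x, -y, -z); pixel columns grow to the right and rows downward; lengths in m; the calibration is good to about 2 mm. A picture is of the moment at which its call begins: read the wrist's pose just before it. camera_info takes no time and is no camera call.
- env.sign_off(): hands the job in; it is judged then, once.
Trained networks look in the newest picture that a camera, given by its name, has taken for a name from the list of things; names that differ only in an ending like _2 or _b are one class to them, and where a whole thing is asked for, a point or a joint stands for the part that bears it (a point fixed in the world has none). Each returns a list of dicts, best first, with "conf" (0 to 1); they miss things now and then, are a little off and sometimes report something else, mostly with a low value. They report only what shows in the picture. A call takes as long as a camera call. They do not tell look-alikes from the thing itself.
- env.recognise(camera, query): "point" ([x, y, z] in m, in world coordinates, good to about 4 mm: the middle of the surface that is visible of it).
- env.trace(camera, query): "region" (420x560 bool, what is visible of it).
The state is a dict: "time_s": time; "qpos": joint angles; "qd": joint speeds; "joint_torque": joint torques, N m; "eef_pos": TCP position; "orientation": TCP orientation; "ft_force": force on the tool from outside, world axes, zero at the start; "ft_torque": the same for the moment, N m; "opening": opening from 0.0 (shut) to 1.0 (fully open); "grip_force": force on a finger pad.
Only numpy, scipy, OpenCV 4.12 (cv2) and the standard library are available. Lean on these libraries where they do the work, as an engineer would, in place of code of your own. Each camera call takes 0.05 s, during which the arm holds its last target. There are 200 camera calls.

## Working session

There is one attempt and no reset: what is moved stays moved. The work goes in short steps, Python scripts to look and compute and a shell command to move; the robot and the scene stay as the last step left them, time stands still between calls to the robot, and variables do not carry over. Pictures are saved under pics/ and viewed, at most 10 in all, crops included, and the job is handed in when it is done.

```bash
mkdir -p pics; python3 - <<'E'
from plant import env
import cv2
s=env.state();print(s)
for c in ("scene","side"):
    cv2.imwrite(f"pics/{c}0.png",env.get_image(c))
    print(c,env.camera_info(c))
    for q in ("nail_box","green_handle","red_handle","green_unit","red_unit","sanding_block","offcut"):
        print(q,[(round(r['conf'],2),[round(float(v),3) for v in r['point']]) for r in env.recognise(c,q)][:4])
print(env.camera_info("wrist"))
E
```

```text
{'time_s': 0.0, 'qpos': array([ 9.89576935e-01,  3.13451295e-01,  1.49839887e+00, -4.54745780e-06,
        1.33101718e+00, -2.23398407e-01]), 'qd': array([-2.13706057e-03, -7.38848404e-05,  1.21342749e-04, -2.78935164e-03,
       -9.73816823e-04,  7.09973967e-04]), 'joint_torque': array([-5.35128174e-05, -4.02199709e+01, -2.52274436e+01,  6.94464147e-02,
        3.51676543e-02, -1.02806034e-04]), 'eef_pos': array([0.18375068, 0.49153951, 0.2381748 ]), 'orientation': array([ 1.77956993e-01,  9.84038059e-01, -5.87324052e-04, -2.47516719e-04]), 'ft_force': array([ 0.20318328, -0.49214601, -0.82668044]), 'ft_torque': array([-0.0392593 ,  0.00092048,  0.00560201]), 'grip_force': 0.0, 'opening': 1.0011556889792503}
scene {'fx': 458.28239534632195, 'fy': 458.28239534632195, 'cx': 279.0647428798764, 'cy': 212.82157218768774, 'k1': -0.12803925969325367, 'world_from_camera': array([[ 0.89067888, -0.32536066,  0.31753989,  1.05717399],
       [ 0.45454365,  0.65113858, -0.60778994, -0.83415116],
       [-0.00901154,  0.68568141,  0.727846  ,  1.13844399],
       [ 0.        ,  0.        ,  0.  
[... 1031 characters left out ...]
-0.101, 0.109])]
green_unit [(0.96, [0.75, 0.197, 0.117])]
red_unit [(0.73, [0.772, -0.073, 0.133]), (0.54, [0.483, -0.366, 0.043])]
sanding_block [(0.95, [0.517, 0.418, 0.034])]
offcut [(0.83, [0.492, 0.005, 0.014])]
{'fx': 312.8310359814455, 'fy': 312.8310359814455, 'cx': 279.87180585212707, 'cy': 214.454572538189, 'k1': -0.04162248093437152, 'hand_eye': array([[ 6.97594036e-04,  9.62197407e-01,  2.72352096e-01,
         7.04183107e-02],
       [ 9.99999732e-01, -7.31240280e-04,  2.20437149e-05,
        -8.96252925e-05],
       [ 2.20365228e-04,  2.72352007e-01, -9.62197659e-01,
        -1.46183080e-01],
       [ 0.00000000e+00,  0.00000000e+00,  0.00000000e+00,
         1.00000000e+00]])}
```

View pics/scene0.png

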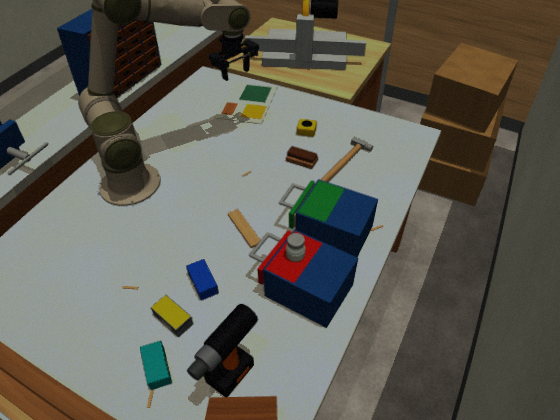

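View pics/side0.png

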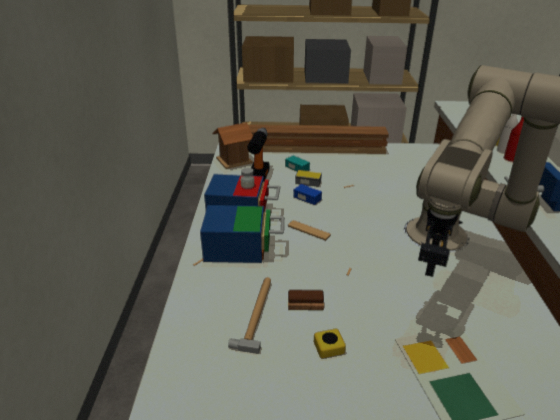

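Candidates for the nail box in the scene picture are yellow (172,314), blue (203,278) and turquoise (155,365), plus the yellow tape measure (307,127), which is square. By the description it's the yellow-lidded one at (172,314). The green unit is at (335,213) and the red unit at (310,270), with the jar on top. Next I'll check with a crop and measure box and handle.

```bash
cat > h.py <<'E'
from plant import env
import cv2, numpy as np
from scipy.spatial.transform import Rotation as R
def cam(c):
    i=env.camera_info(c)
    K=np.array([[i['fx'],0,i['cx']],[0,i['fy'],i['cy']],[0,0,1.]]); D=np.array([i['k1'],0,0,0.])
    if c=='wrist':
        s=env.state();W=np.eye(4);W[:3,:3]=R.from_quat(s['orientation']).as_matrix();W[:3,3]=s['eef_pos'];W=W@i['hand_eye']
    else: W=i['world_from_camera']
    return K,D,W
def plane(cm,px,z):
    K,D,W=cm
    u=cv2.undistortPoints(np.float64(px).reshape(-1,1,2),K,D).reshape(-1,2)
    d=np.c_[u[:,0],-u[:,1],-np.ones(len(u))]@W[:3,:3].T
    o=W[:3,3]
    return o+d*((z-o[2])/d[:,2])[:,None]
def proj(cm,P):
    K,D,W=cm
    p=(np.atleast_2d(P)-W[:3,3])@W[:3,:3]; p=p*[1,-1,-1]
    return cv2.projectPoints(p,np.zeros(3),np.zeros(3),K,D)[0].reshape(-1,2)
def topmask(img,lo,hi,win=None):
    m=cv2.inRange(cv2.cvtColor(img,cv2.COLOR_BGR2HSV),lo,hi)
    if win is not None:
        k=np.zeros_like(m);x0,y0,x1,y1=win;k[y0:y1,x0:x1]=1;m=m*k
    n,l,st,_=cv2.connectedComponentsWithStats(m)
    return l==1+np.argmax(st[1:,4])
def rect(cm,m,z):
    ys,xs=np.nonzero(m);P=plane(cm,np.c_[xs,ys],z)[:,:2]
    (c,wh,a)=cv2.minAreaRect(np.float32(P*1000))
    if wh[0]<wh[1]: wh=wh[::-1];a+=90
    return np.round(c,1),np.round(wh,1),round((a+90)%180-90,1)
E
python3 - <<'E'
from h import *
img=cv2.imread('pics/scene0.png');si=cv2.imread('pics/side0.png')
cs,cd=cam('scene'),cam('side')
m=topmask(img,(20,100,60),(35,255,255),(130,270,220,350));print('box',rect(cs,m,.044),m.sum())
m=topmask(si,(20,60,50),(35,255,255),(280,160,340,195));print('box side',rect(cd,m,.044),m.sum())
m=topmask(img,(45,100,40),(80,255,255),(280,170,400,240));print('green',rect(cs,m,.13),m.sum())
env.get_image('scene')
for q in('green_handle','red_handle'):
    r=env.trace('scene',q);
    if r:
        m=r[0]['region'];print(q,r[0]['conf'],rect(cs,m,.106),m.sum())
a=cv2.resize(img[260:400,110:270],None,fx=4,fy=4,interpolation=cv2.INTER_CUBIC)
b=cv2.resize(img[160:300,230:390],None,fx=4,fy=4,interpolation=cv2.INTER_CUBIC)
cv2.imwrite('pics/a.png',a[:560,:640]);cv2.imwrite('pics/b.png',b)
E
```

```text
box (array([ 480.7, -388.8]), array([107.4,  55.5]), -13.7) 664
box side (array([ 480.2, -388.8]), array([111.8,  67.1]), -13.4) 170
green (array([710.1, 117.5]), array([162.9,  89.4]), 89.8) 1059
green_handle 0.74 (array([622.7,  96.4]), array([225.2,  80.9]), -83.4) 523
red_handle 0.82 (array([ 641. , -129.3]), array([204.5,  76.2]), -86.3) 548
```

View pics/a.png

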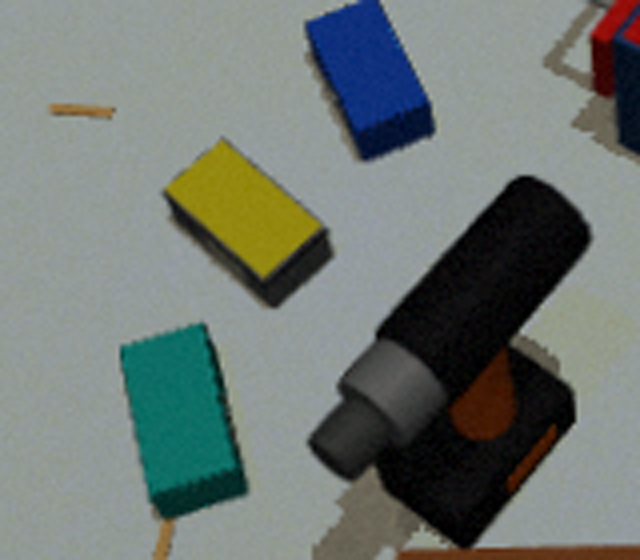

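View pics/b.png

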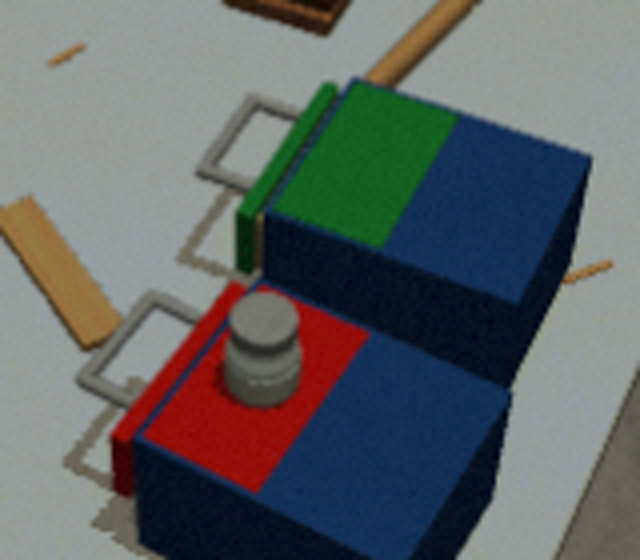

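The crop confirms it: yellow lid and grey body at crop (247,210), between the blue and turquoise look-alikes. In the second crop the green handle bar runs from (203,168) to (250,98), with the green drawer slightly out.

```bash
cat >> h.py <<'E'
def togo(target,ydir):
    """shift in tool axes (mm) and yaw (deg) so tool y points along world angle ydir (mod 180)"""
    s=env.state();M=R.from_quat(s['orientation']).as_matrix()
    d=M.T@(np.array(target)-s['eef_pos'])
    a=np.degrees(np.arctan2(M[1,1],M[0,1]));y=(a-ydir+90)%180-90
    return np.round(d*1000,1),'yaw',round(y,1)
E
python3 - <<'E'
from h import *
cs=cam('scene')
f=lambda p:(230+p[0]/4-.4,160+p[1]/4-.4)
P=plane(cs,[f((203,168)),f((250,98))],.11);print(P)
print(plane(cs,[f((237,213)),f((330,85))],.118))
c=P.mean(0);print(c, togo([c[0],c[1],.2],0))
E
```

```text
[[0.59000184 0.06980826 0.11      ]
 [0.58792329 0.15895062 0.11      ]]
[[0.63880933 0.03124545 0.118     ]
 [0.64338798 0.19451526 0.118     ]]
[0.58896256 0.11437944 0.11      ] (array([-511.6, -211.6,   38.7]), 'yaw', np.float64(69.5))
```

```bash
python3 -m pendant '[{"tx":-0.06,"ty":-0.025,"tz":0,"yaw":9},{"tx":-0.12,"ty":-0.05,"yaw":18},{"tx":-0.18,"ty":-0.075,"yaw":27},{"tx":-0.235,"ty":-0.1,"yaw":36},{"tx":-0.29,"ty":-0.125,"yaw":45},{"tx":-0.345,"ty":-0.145,"yaw":54},{"tx":-0.40,"ty":-0.165,"yaw":62},{"tx":-0.45,"ty":-0.185,"yaw":69.5}]'; python3 - <<'E'
from h import *
print(togo([.589,.115,.2],0))
E
```

```text
(array([-511.4, -211. ,   38.7]), 'yaw', np.float64(69.5))validation failed for argument at $[0]...
```

```bash
python3 -m pendant '[{"tx":-0.06,"ty":-0.025,"tz":0,"yaw":9,"hand":1},{"tx":-0.12,"ty":-0.05,"tz":0,"yaw":18,"hand":1},{"tx":-0.18,"ty":-0.075,"tz":0,"yaw":27,"hand":1},{"tx":-0.235,"ty":-0.1,"tz":0,"yaw":36,"hand":1},{"tx":-0.29,"ty":-0.125,"tz":0,"yaw":45,"hand":1},{"tx":-0.345,"ty":-0.145,"tz":0,"yaw":54,"hand":1},{"tx":-0.40,"ty":-0.165,"tz":0,"yaw":62,"hand":1},{"tx":-0.45,"ty":-0.185,"tz":0,"yaw":69.5,"hand":1}]'; python3 - <<'E'
from h import *
print(togo([.589,.115,.2],0))
E
```

```text
time_s: 1.95
eef_pos: [0.542, 0.1592, 0.2387]
orientation: [0.709, 0.705, 0.0, 0.0]
ft_force: [0.8, -0.0, -1.4]
opening: 0.999
grip_force: 0.0
(array([-44. ,  47.2,  38.7]), 'yaw', np.float64(-0.3))
```

```bash
python3 -m pendant '[{"tx":-0.022,"ty":0.024,"tz":0.01,"yaw":0,"hand":1},{"tx":-0.044,"ty":0.047,"tz":0.02,"yaw":0,"hand":1},{"tx":-0.044,"ty":0.047,"tz":0.035,"yaw":0,"hand":1},{"tx":-0.044,"ty":0.047,"tz":0.035,"yaw":0,"hand":1}]'; python3 - <<'E'
from h import *
cm=cam('wrist');img=env.get_image('wrist');cv2.imwrite('pics/w1.png',img)
print(env.state()['eef_pos'])
print('bar expect',proj(cm,[[.589,.07,.11],[.589,.16,.11]]))
r=env.trace('wrist','green_handle')
if r:
    m=r[0]['region'];ys,xs=np.nonzero(m);print(r[0]['conf'],xs.min(),xs.max(),ys.min(),ys.max())
E
```

```text
time_s: 2.45
eef_pos: [0.5866, 0.1175, 0.2024]
orientation: [0.707, 0.707, -0.001, -0.001]
ft_force: [-0.2, -0.1, -0.1]
opening: 0.999
grip_force: 0.0
[0.58683632 0.11767969 0.20353419]
bar expect [[283.48699788 271.80973328]
 [283.99052869 163.67945528]]
0.69 276 385 110 305
```

View pics/w1.png

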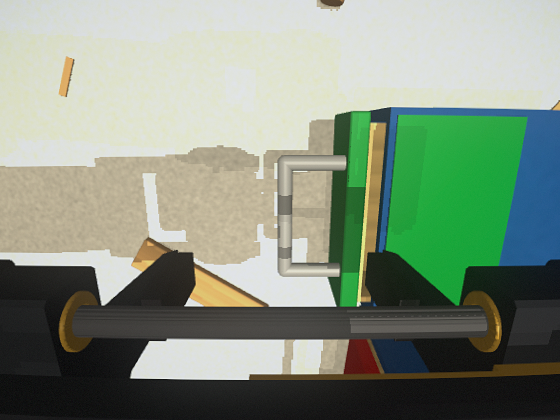

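The picture shows the green handle bar at column 285, rows 158–273, as expected. The fully open right finger would come down on the front panel, so I'll narrow the gripper to about 34 mm before descending.

```bash
python3 -m pendant '[{"tx":-0.002,"ty":0.003,"tz":0,"yaw":0,"hand":-0.23},{"tx":-0.002,"ty":0.003,"tz":0,"yaw":0,"hand":-0.23},{"tx":-0.002,"ty":0.003,"tz":0.025,"yaw":0,"hand":-0.23},{"tx":-0.002,"ty":0.003,"tz":0.05,"yaw":0,"hand":-0.23},{"tx":-0.002,"ty":0.003,"tz":0.075,"yaw":0,"hand":-0.23},{"tx":-0.002,"ty":0.003,"tz":0.1,"yaw":0,"hand":-0.23},{"tx":-0.002,"ty":0.003,"tz":0.117,"yaw":0,"hand":-0.23},{"tx":-0.002,"ty":0.003,"tz":0.117,"yaw":0,"hand":-0.23}]' 15 && python3 -m pendant '[{"tx":0,"ty":0,"tz":0,"yaw":0,"hand":-0.7},{"tx":0,"ty":0,"tz":0,"yaw":0,"hand":-1},{"tx":0,"ty":0,"tz":0,"yaw":0,"hand":-1},{"tx":0,"ty":0,"tz":0,"yaw":0,"hand":-1}]' 15
```

```text
time_s: 3.55
eef_pos: [0.5902, 0.1149, 0.086]
orientation: [0.707, 0.707, -0.001, -0.001]
ft_force: [0.1, -0.8, 0.3]
opening: 0.381
grip_force: 0.0
time_s: 4.05
eef_pos: [0.5909, 0.1149, 0.0875]
orientation: [0.707, 0.707, 0.0, 0.0]
ft_force: [-2.4, 0.4, 5.9]
opening: 0.124
grip_force: 14.3
```

```bash
python3 -m pendant '[{"tx":0,"ty":-0.01,"tz":0,"yaw":0,"hand":-1},{"tx":0,"ty":-0.03,"tz":0,"yaw":0,"hand":-1},{"tx":0,"ty":-0.055,"tz":0,"yaw":0,"hand":-1},{"tx":0,"ty":-0.08,"tz":0,"yaw":0,"hand":-1},{"tx":0,"ty":-0.1,"tz":0,"yaw":0,"hand":-1},{"tx":0,"ty":-0.115,"tz":0,"yaw":0,"hand":-1},{"tx":0,"ty":-0.125,"tz":0,"yaw":0,"hand":-1},{"tx":0,"ty":-0.13,"tz":0,"yaw":0,"hand":-1}]' 15 && python3 -m pendant '[{"tx":0,"ty":-0.004,"tz":0,"yaw":0,"hand":-1},{"tx":0,"ty":-0.008,"tz":0,"yaw":0,"hand":-1},{"tx":0,"ty":-0.012,"tz":0,"yaw":0,"hand":-1}]' 15
```

```text
time_s: 5.05
eef_pos: [0.4606, 0.1148, 0.0875]
orientation: [0.707, 0.707, 0.001, 0.001]
ft_force: [2.2, -1.2, 5.1]
opening: 0.126
grip_force: 14.3
time_s: 5.42
eef_pos: [0.4493, 0.1147, 0.0875]
orientation: [0.707, 0.707, 0.001, 0.001]
ft_force: [17.0, 0.5, -1.7]
opening: 0.125
grip_force: 14.8
```

```bash
python3 -m pendant '[{"tx":0,"ty":-0.002,"tz":0,"yaw":0,"hand":-1},{"tx":0,"ty":-0.002,"tz":0,"yaw":0,"hand":-1},{"tx":0,"ty":-0.002,"tz":0,"yaw":0,"hand":-1}]' 15 && python3 -m pendant '[{"tx":0,"ty":0.002,"tz":0,"yaw":0,"hand":-0.4},{"tx":0,"ty":0.002,"tz":0,"yaw":0,"hand":-0.23},{"tx":0,"ty":0.002,"tz":-0.02,"yaw":0,"hand":-0.23},{"tx":0,"ty":0.002,"tz":-0.06,"yaw":0,"hand":-0.23},{"tx":0,"ty":0.002,"tz":-0.11,"yaw":0,"hand":0},{"tx":0,"ty":0.002,"tz":-0.13,"yaw":0,"hand":1},{"tx":0,"ty":0.002,"tz":-0.13,"yaw":0,"hand":1}]'
python3 - <<'E'
from h import *
print(togo([.48,-.389,.2],76.4))
E
```

```text
time_s: 5.8
eef_pos: [0.4494, 0.1147, 0.0876]
orientation: [0.707, 0.707, 0.003, 0.003]
ft_force: [14.5, 1.0, -3.7]
opening: 0.124
grip_force: 15.2
time_s: 6.68
eef_pos: [0.4486, 0.1149, 0.2174]
orientation: [0.707, 0.707, 0.001, 0.001]
ft_force: [-0.2, 0.2, -0.5]
opening: 0.704
grip_force: 0.0
(array([-503.9,   31.3,   17.5]), 'yaw', np.float64(-76.4))
```

```bash
python3 -m pendant '[{"tx":-0.045,"ty":0.004,"tz":0,"yaw":-9.6,"hand":1},{"tx":-0.1,"ty":0.008,"tz":0,"yaw":-19,"hand":1},{"tx":-0.155,"ty":0.012,"tz":0,"yaw":-28.6,"hand":1},{"tx":-0.21,"ty":0.016,"tz":0,"yaw":-38,"hand":1},{"tx":-0.265,"ty":0.02,"tz":0,"yaw":-47.8,"hand":1},{"tx":-0.32,"ty":0.024,"tz":0,"yaw":-57.4,"hand":1},{"tx":-0.375,"ty":0.028,"tz":0,"yaw":-67,"hand":1},{"tx":-0.42,"ty":0.031,"tz":0,"yaw":-76.4,"hand":1}]'
python3 - <<'E'
from h import *
cm=cam('wrist');img=env.get_image('wrist');cv2.imwrite('pics/w2.png',img)
m=topmask(img,(20,100,60),(35,255,255));c=rect(cm,m,.044);print(c,m.sum())
cs=cam('scene');print('drill',plane(cs,[(200,368),(240,315)],.15))
print(togo([c[0][0]/1000,c[0][1]/1000,.1],90+c[2]))
E
```

```text
time_s: 7.68
eef_pos: [0.4788, -0.3068, 0.2146]
orientation: [0.116, 0.993, 0.001, -0.001]
ft_force: [0.6, -0.1, -1.1]
opening: 0.999
grip_force: 0.0
(array([ 481. , -388.7]), array([104.5,  54.4]), -13.3) 4830
drill [[ 0.6857223  -0.52311068  0.15      ]
 [ 0.69712417 -0.36018014  0.15      ]]
(array([-20.2, -75. , 114.1]), 'yaw', np.float64(0.3))
```

View pics/w2.png

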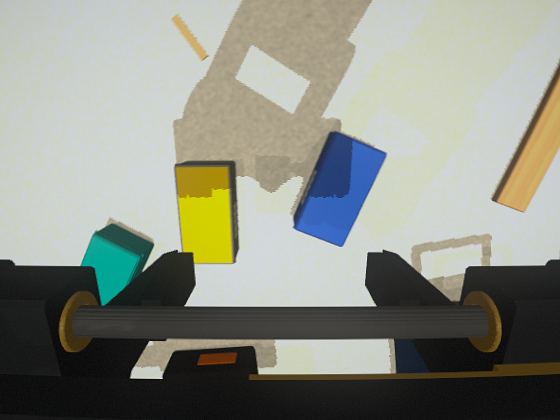

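The picture shows the yellow box whole at columns 176–238, rows 162–264, which agrees with the first measurement, and the fingers clear the blue and turquoise boxes. I'll grasp it now.

```bash
python3 -m pendant '[{"tx":-0.01,"ty":-0.038,"tz":0.0,"yaw":0.2,"hand":1},{"tx":-0.02,"ty":-0.075,"tz":0.02,"yaw":0.2,"hand":1},{"tx":-0.02,"ty":-0.075,"tz":0.06,"yaw":0.2,"hand":1},{"tx":-0.02,"ty":-0.075,"tz":0.1,"yaw":0.2,"hand":1},{"tx":-0.02,"ty":-0.075,"tz":0.14,"yaw":0.2,"hand":1},{"tx":-0.02,"ty":-0.075,"tz":0.17,"yaw":0.2,"hand":1},{"tx":-0.02,"ty":-0.075,"tz":0.19,"yaw":0.2,"hand":1},{"tx":-0.02,"ty":-0.075,"tz":0.197,"yaw":0.2,"hand":1}]' 25 && python3 -m pendant '[{"tx":0,"ty":0,"tz":0,"yaw":0,"hand":0.4},{"tx":0,"ty":0,"tz":0,"yaw":0,"hand":0},{"tx":0,"ty":0,"tz":0,"yaw":0,"hand":-0.3},{"tx":0,"ty":0,"tz":0,"yaw":0,"hand":-0.3}]' 25
```

```text
time_s: 8.72
eef_pos: [0.4804, -0.3814, 0.0171]
orientation: [0.12, 0.993, 0.002, -0.002]
ft_force: [-0.0, 0.5, 0.5]
opening: 0.999
grip_force: 0.0
time_s: 9.22
eef_pos: [0.4816, -0.3833, 0.0205]
orientation: [0.12, 0.993, -0.001, 0.001]
ft_force: [-0.9, -1.4, 3.6]
opening: 0.658
grip_force: 25.0
```

```bash
python3 -m pendant '[{"tx":0,"ty":0,"tz":-0.01,"yaw":0,"hand":-0.3},{"tx":0,"ty":0,"tz":-0.035,"yaw":0,"hand":-0.3},{"tx":0,"ty":0,"tz":-0.07,"yaw":0,"hand":-0.3},{"tx":0,"ty":0,"tz":-0.11,"yaw":0,"hand":-0.3},{"tx":0,"ty":0,"tz":-0.15,"yaw":0,"hand":-0.3},{"tx":0,"ty":0,"tz":-0.175,"yaw":0,"hand":-0.3},{"tx":0,"ty":0,"tz":-0.18,"yaw":0,"hand":-0.3}]' 25
python3 - <<'E'
from h import *
print(togo([.5,0.05,.2],90),togo([.587,0.115,.2],90))
E
```

```text
time_s: 10.1
eef_pos: [0.4816, -0.3827, 0.2012]
orientation: [0.12, 0.993, -0.001, 0.001]
ft_force: [0.1, 0.6, -4.3]
opening: 0.659
grip_force: 25.0
(array([ 85.3, 424.6,   0.6]), 'yaw', np.float64(-13.8)) (array([ 16.3, 508.5,   0.7]), 'yaw', np.float64(-13.8))
```

```bash
python3 -m pendant '[{"tx":0.008,"ty":0.035,"tz":0,"yaw":-1.5,"hand":-0.3},{"tx":0.02,"ty":0.09,"tz":0,"yaw":-3,"hand":-0.3},{"tx":0.032,"ty":0.15,"tz":0,"yaw":-5,"hand":-0.3},{"tx":0.045,"ty":0.21,"tz":0,"yaw":-7,"hand":-0.3},{"tx":0.056,"ty":0.27,"tz":0,"yaw":-9,"hand":-0.3},{"tx":0.067,"ty":0.33,"tz":0,"yaw":-11,"hand":-0.3},{"tx":0.077,"ty":0.385,"tz":0,"yaw":-13,"hand":-0.3},{"tx":0.085,"ty":0.425,"tz":0,"yaw":-13.8,"hand":-0.3}]' 25
python3 - <<'E'
from h import *
print(togo([.587,0.115,.2],90))
E
```

```text
time_s: 11.1
eef_pos: [0.4993, 0.0527, 0.1986]
orientation: [-0.001, 1.0, 0.0, -0.001]
ft_force: [-0.6, -0.4, -3.8]
opening: 0.654
grip_force: 25.0
(array([-87.8,  62.1,  -1.6]), 'yaw', np.float64(0.1))
```

```bash
python3 -m pendant '[{"tx":-0.02,"ty":0.015,"tz":0,"yaw":0,"hand":-0.3},{"tx":-0.045,"ty":0.032,"tz":0,"yaw":0,"hand":-0.3},{"tx":-0.07,"ty":0.05,"tz":0,"yaw":0,"hand":-0.3},{"tx":-0.085,"ty":0.06,"tz":0,"yaw":0,"hand":-0.3},{"tx":-0.088,"ty":0.062,"tz":0,"yaw":0,"hand":-0.3},{"tx":-0.088,"ty":0.062,"tz":0,"yaw":0,"hand":-0.3}]' 25
python3 - <<'E'
from h import *
print(env.state()['eef_pos'])
a=env.get_image('scene')[130:300,200:400];cm=cam('wrist');b=env.get_image('wrist')
a=cv2.resize(a,(400,340),interpolation=cv2.INTER_CUBIC);b=cv2.resize(b,(400,300))
cv2.imwrite('pics/p3.png',np.hstack([a,cv2.copyMakeBorder(b,0,40,0,0,cv2.BORDER_CONSTANT)]))
# predicted features in wrist full image: inner front corners, handle
print(proj(cm,[[.45,.07,.11],[.45,.16,.11],[.511,.032,.118],[.511,.198,.118],[.514,.045,.108],[.514,.185,.108]]).round())
E
```

```text
time_s: 11.85
eef_pos: [0.5876, 0.1121, 0.199]
orientation: [-0.0, 1.0, -0.0, -0.001]
ft_force: [-0.7, 0.2, -3.8]
opening: 0.656
grip_force: 25.0
[0.58759857 0.11211267 0.19896615]
[[218.  25.]
 [351.  25.]
 [166. 118.]
 [402. 118.]
 [189. 122.]
 [379. 122.]]
```

View pics/p3.png

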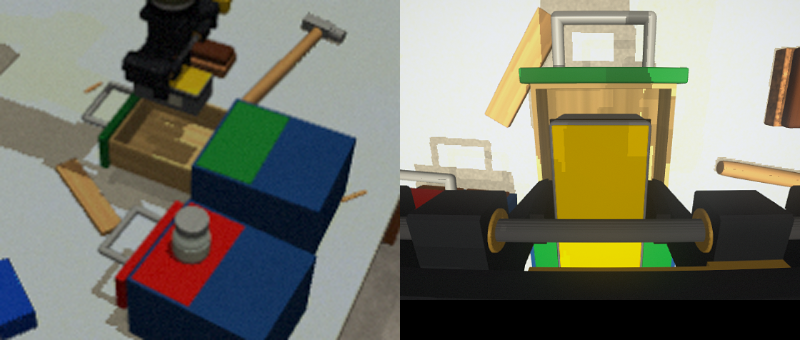

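The left view shows the box held over the open tray. In the wrist view the handle corners (217,25) and (351,25) match the prediction to a pixel or so, so the drawer pose is right. I'll lower the box now.

```bash
python3 -m pendant '[{"tx":0.001,"ty":0.003,"tz":0.02,"yaw":0,"hand":-0.3},{"tx":0.001,"ty":0.003,"tz":0.05,"yaw":0,"hand":-0.3},{"tx":0.001,"ty":0.003,"tz":0.08,"yaw":0,"hand":-0.3},{"tx":0.001,"ty":0.003,"tz":0.1,"yaw":0,"hand":-0.3},{"tx":0.001,"ty":0.003,"tz":0.11,"yaw":0,"hand":-0.3},{"tx":0.001,"ty":0.003,"tz":0.115,"yaw":0,"hand":-0.3},{"tx":0.001,"ty":0.003,"tz":0.118,"yaw":0,"hand":-0.3},{"tx":0.001,"ty":0.003,"tz":0.118,"yaw":0,"hand":-0.3}]' 25; python3 -m pendant '[{"tx":0,"ty":0,"tz":0.001,"yaw":0,"hand":-0.3},{"tx":0,"ty":0,"tz":0.002,"yaw":0,"hand":-0.3},{"tx":0,"ty":0,"tz":0.002,"yaw":0,"hand":-0.3}]' 25
```

```text
time_s: 12.95
eef_pos: [0.5874, 0.1153, 0.0821]
orientation: [0.0, 1.0, -0.0, 0.0]
ft_force: [-0.5, 0.6, -3.8]
opening: 0.655
grip_force: 25.0
time_s: 13.32
eef_pos: [0.5872, 0.1153, 0.0797]
orientation: [-0.0, 1.0, -0.0, 0.0]
ft_force: [-0.6, 0.5, -3.3]
opening: 0.657
grip_force: 25.0
```

```bash
python3 -m pendant '[{"tx":0,"ty":0,"tz":0.001,"yaw":0,"hand":-0.3},{"tx":0,"ty":0,"tz":0.002,"yaw":0,"hand":-0.3},{"tx":0,"ty":0,"tz":0.003,"yaw":0,"hand":-0.3},{"tx":0,"ty":0,"tz":0.003,"yaw":0,"hand":-0.3}]' 25
```

```text
time_s: 13.82
eef_pos: [0.5876, 0.1153, 0.0775]
orientation: [-0.0, 1.0, -0.0, 0.001]
ft_force: [-2.5, 0.3, 4.7]
opening: 0.654
grip_force: 25.0
```

```bash
python3 -m pendant '[{"tx":0,"ty":0,"tz":0,"yaw":0,"hand":0.5},{"tx":0,"ty":0,"tz":0,"yaw":0,"hand":0.7},{"tx":0,"ty":0,"tz":0,"yaw":0,"hand":0.7},{"tx":0,"ty":0,"tz":-0.015,"yaw":0,"hand":0.7},{"tx":0,"ty":0,"tz":-0.045,"yaw":0,"hand":0.7},{"tx":0,"ty":0,"tz":-0.085,"yaw":0,"hand":0.7},{"tx":0,"ty":0,"tz":-0.12,"yaw":0,"hand":0.7},{"tx":0,"ty":0,"tz":-0.12,"yaw":0,"hand":0.7}]' 
python3 - <<'E'
from h import *
a=env.get_image('scene')[130:300,200:400];cm=cam('wrist');b=env.get_image('wrist')
m=topmask(b,(23,140,60),(35,255,255));print(rect(cm,m,.101),m.sum())
a=cv2.resize(a,(400,340),interpolation=cv2.INTER_CUBIC);b=cv2.resize(b,(400,300))
cv2.imwrite('pics/p4.png',np.hstack([a,cv2.copyMakeBorder(b,0,40,0,0,cv2.BORDER_CONSTANT)]))
print(togo([.415,.115,.2],90))
E
```

```text
time_s: 14.82
eef_pos: [0.5883, 0.1154, 0.2004]
orientation: [-0.0, 1.0, 0.0, 0.003]
ft_force: [0.3, 0.2, 0.2]
opening: 0.848
grip_force: 0.0
(array([588.4, 115.3]), array([105.5,  53.9]), 0.0) 8367
(array([172. ,  -0.3,  -3.2]), 'yaw', np.float64(0.0))
```

View pics/p4.png

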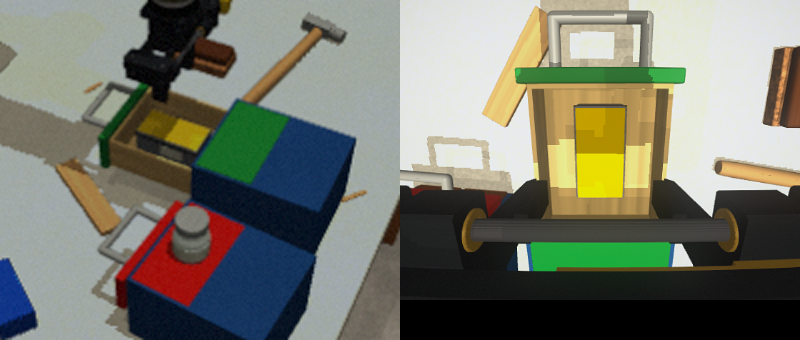

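The box lies flat, lid up, in the middle of the tray, at wrist half-view (600,150). Next I'll move in front of the handle with the fingers shut.

```bash
python3 -m pendant '[{"tx":0.04,"ty":0,"tz":0,"yaw":0,"hand":0},{"tx":0.09,"ty":0,"tz":0,"yaw":0,"hand":-1},{"tx":0.14,"ty":0,"tz":0,"yaw":0,"hand":-1},{"tx":0.172,"ty":0,"tz":0,"yaw":0,"hand":-1},{"tx":0.172,"ty":0,"tz":0.04,"yaw":0,"hand":-1},{"tx":0.172,"ty":0,"tz":0.08,"yaw":0,"hand":-1},{"tx":0.172,"ty":0,"tz":0.105,"yaw":0,"hand":-1},{"tx":0.172,"ty":0,"tz":0.108,"yaw":0,"hand":-1}]' 10 && python3 -m pendant '[{"tx":-0.006,"ty":0,"tz":0,"yaw":0,"hand":-1},{"tx":-0.012,"ty":0,"tz":0,"yaw":0,"hand":-1},{"tx":-0.018,"ty":0,"tz":0,"yaw":0,"hand":-1},{"tx":-0.026,"ty":0,"tz":0,"yaw":0,"hand":-1},{"tx":-0.036,"ty":0,"tz":0,"yaw":0,"hand":-1},{"tx":-0.05,"ty":0,"tz":0,"yaw":0,"hand":-1},{"tx":-0.065,"ty":0,"tz":0,"yaw":0,"hand":-1},{"tx":-0.08,"ty":0,"tz":0,"yaw":0,"hand":-1}]' 10
```

```text
time_s: 15.92
eef_pos: [0.4139, 0.1153, 0.0871]
orientation: [0.0, 1.0, -0.0, -0.002]
ft_force: [0.0, -0.7, 1.5]
opening: 0.005
grip_force: 0.0
time_s: 16.92
eef_pos: [0.496, 0.1153, 0.0887]
orientation: [0.0, 1.0, 0.0, -0.0]
ft_force: [-2.9, 0.4, 2.5]
opening: 0.007
grip_force: 1.3
```

```bash
python3 -m pendant '[{"tx":-0.014,"ty":0,"tz":0,"yaw":0,"hand":-1},{"tx":-0.028,"ty":0,"tz":0,"yaw":0,"hand":-1},{"tx":-0.042,"ty":0,"tz":0,"yaw":0,"hand":-1},{"tx":-0.054,"ty":0,"tz":0,"yaw":0,"hand":-1},{"tx":-0.064,"ty":0,"tz":0,"yaw":0,"hand":-1},{"tx":-0.07,"ty":0,"tz":0,"yaw":0,"hand":-1},{"tx":-0.074,"ty":0,"tz":0,"yaw":0,"hand":-1},{"tx":-0.077,"ty":0,"tz":0,"yaw":0,"hand":-1}]' && python3 -m pendant '[{"tx":-0.002,"ty":0,"tz":0,"yaw":0,"hand":-1},{"tx":-0.004,"ty":0,"tz":0,"yaw":0,"hand":-1},{"tx":-0.006,"ty":0,"tz":0,"yaw":0,"hand":-1},{"tx":-0.008,"ty":0,"tz":0,"yaw":0,"hand":-1},{"tx":-0.01,"ty":0,"tz":0,"yaw":0,"hand":-1}]'
```

```text
time_s: 17.92
eef_pos: [0.5722, 0.1153, 0.0886]
orientation: [0.0, 1.0, -0.0, -0.0]
ft_force: [-1.5, 1.0, -0.2]
opening: 0.006
grip_force: 1.1
time_s: 18.55
eef_pos: [0.5823, 0.1153, 0.0887]
orientation: [0.0, 1.0, 0.0, -0.0]
ft_force: [-1.4, 0.3, -1.1]
opening: 0.004
grip_force: 1.0
```

```bash
python3 -m pendant '[{"tx":-0.002,"ty":0,"tz":0,"yaw":0,"hand":-1},{"tx":-0.003,"ty":0,"tz":0,"yaw":0,"hand":-1},{"tx":-0.004,"ty":0,"tz":0,"yaw":0,"hand":-1},{"tx":-0.004,"ty":0,"tz":0,"yaw":0,"hand":-1}]'
```

```text
time_s: 19.05
eef_pos: [0.5832, 0.1153, 0.0885]
orientation: [-0.0, 1.0, -0.0, -0.004]
ft_force: [-21.5, -1.7, 9.4]
opening: 0.002
grip_force: 10.4
```

Force has jumped to 21 N, so the drawer is at its stop: shut. I'll back off, rise and check.

```bash
python3 -m pendant '[{"tx":0.01,"ty":0,"tz":0,"yaw":0,"hand":-1},{"tx":0.03,"ty":0,"tz":0,"yaw":0,"hand":-1},{"tx":0.06,"ty":0,"tz":0,"yaw":0,"hand":-1},{"tx":0.06,"ty":0,"tz":-0.05,"yaw":0,"hand":-1},{"tx":0.08,"ty":0,"tz":-0.1,"yaw":0,"hand":-1},{"tx":0.08,"ty":0,"tz":-0.11,"yaw":0,"hand":-1},{"tx":0.08,"ty":0,"tz":-0.11,"yaw":0,"hand":-1}]'
python3 - <<'E'
from h import *
a=env.get_image('scene')[130:300,200:400];cm=cam('wrist');b=env.get_image('wrist')
a=cv2.resize(a,(400,340),interpolation=cv2.INTER_CUBIC);b=cv2.resize(b,(400,300))
cv2.imwrite('pics/p5.png',np.hstack([a,cv2.copyMakeBorder(b,0,40,0,0,cv2.BORDER_CONSTANT)]))
E
```

```text
time_s: 19.92
eef_pos: [0.5067, 0.1152, 0.1989]
orientation: [0.0, 1.0, -0.0, 0.001]
ft_force: [0.7, 0.3, -1.1]
opening: 0.001
grip_force: 0.0
```

View pics/p5.png

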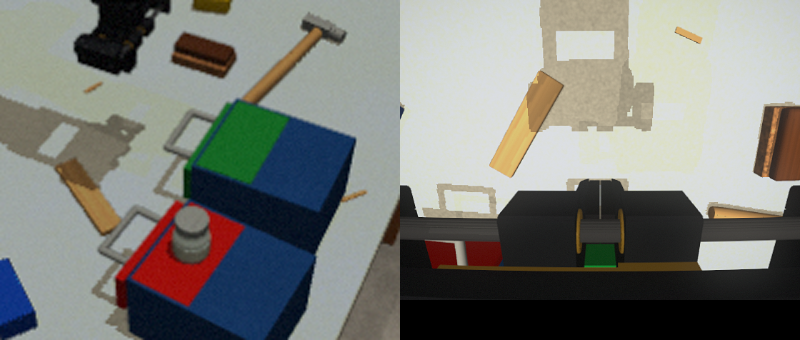

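The green front sits against the carcass at scene crop (195,165), the robot is clear, and nothing else has moved.

```bash
python3 -c "
from plant import env
print(env.sign_off())"
```

```text
the job is handed in; nothing more can be done
None
```

I pulled the green drawer out to its stop, set the box of nails down flat in it with the lid up, and pushed the drawer shut. The job is handed in at about 20 s; no verdict came back, but my last picture showed the drawer closed and everything else where it was.

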